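Hold the curing box cover at its balance point for fitting the lid stay

TASK

The lid stay of the UV curing box is off, so nothing keeps its cover up. Take the cover by the handle, raise it smoothly to its balance point, where the weight stands over the hinges and you feel the handle pull neither way, and finish while still gripping the handle there, holding the cover still so that I can fit the new stay. Do not let the cover drop or go over onto its back stop, keep off the lamp, and leave the other things on the bench where they are.

Things in the scene. Friction and masses are not known exactly. Their poses are not given: they have to be found in the camera images.
- uv_box: UV curing box of sheet metal, fixed to the bench: 190 mm deep (x), 240 mm wide (y), 106 mm high. Origin at the centre of its underside; its x axis points from the front (handle side, towards the robot) to the hinges. It stands at a different place and yaw (up to 0.3 rad) each time
- hinge (a point): middle of the cover's hinge axis, on the upper far edge of the box: in the box frame 95 mm along x, 0 in y, 106 mm up. The axis is level and runs along the box's y. It does not move
- cover (a joint): angle of the cover in rad: 0 lies shut on the box, grows as the front edge (with the handle) rises and goes back, 1.57 is upright, 1.75 is the back stop. The hinge turns almost freely and there is no stay: let go, the cover drops shut from the near side of its balance point and falls back on the stop from the far side
- cover_mid (a point): middle of the cover plate's top face, 96 mm from the hinge axis. The plate is 192 mm deep, 244 mm wide, 5 mm thick and lies on the box rim; with rails 0.17 kg, its centre of mass 96 mm in front of the hinge axis and 3 mm above it (shut)
- handle: bow handle on the cover's front edge: a round steel bar 12 mm thick, 110 mm long, parallel to the hinge axis, on two legs, turning with the cover; 0.03 kg, its centre of mass 225 mm in front of the hinge axis and 15 mm above it (shut). The body's origin is on the hinge axis; use grip for the bar
- grip (a point): middle of the handle's bar. Cover shut: 237 mm in front of the hinge axis and 18 mm above it, so 124 mm above the bench, 45 mm in front of the cover's edge: fingers can straddle it from above (closing across the bar). Cover raised: the bar is uppermost and still held from above, turning between the fingers
- lamp: LED lamp head clamped on the cover's rails: 70 mm along it, 80 wide, 50 high, black foot, finned; 0.6 kg, maybe a fifth less or a quarter more (shifts the balance by up to 3 degrees). Origin: centre of its underside, 13 mm above the hinge axis (shut), 45 to 120 mm in front of it, different each time; its centre of mass is 24 mm above.
- balance (a point): a point carried along by the lamp (38 mm in front of the lamp's origin and 26 mm above it, shut), on the line from the hinge axis through the common centre of mass of cover, handle and 0.6 kg lamp: the cover is at its balance point when this point is plumb above the hinge (cover about 65 degrees open with the lamp nearest the hinges, 76 farthest)
- stay: the new lid stay lying loose on the mat beside the box: a small gas strut 165 mm long and 15 mm thick, grey cylinder, thin steel rod, black end sockets; origin in the middle of its underside; not to be used yet
- drop_a: small white dropper bottle with a cap, 22 mm wide, 53 mm tall, standing to the right of the box near its front corner; origin at its foot
- drop_b: an equal dropper bottle, right of the box near its middle
- drop_c: an equal dropper bottle, right of the box near its back corner
- amber: brown glass bottle with black cap, 38 mm wide, 82 mm tall, standing in front of the box to the right of the handle; origin at its foot
- driver: screwdriver about 170 mm long lying on the left of the mat; origin on its underside near the middle
- screw_bin: open bin 100 x 140 x 60 mm full of screws, on the right of the mat; origin under its centre

How it is judged (in metres and radians):
On the way:
1. the cover is lifted off the box by its handle (more than 0.3 rad open, handle in the fingers) (value of joint cover above 0.3 rad and contact force between the fingers and handle above 0.8 N), for 0.1 s.
At the end, for the whole second after the job is handed in: the cover stands still (under 0.05 rad/s) at its balance point: balance is plumb above the hinge to within 13 mm (about 5 to 8 degrees of cover angle), and the fingers still hold the handle (contact over 0.8 N) (horizontal distance between balance and hinge below 0.013 m and z of balance in the frame of hinge above 0.05 m and contact force between the fingers and handle above 0.8 N and velocity of joint cover between -0.05 and 0.05 rad/s); the arm keeps its last pose, push and grip.
It fails at once if the cover drops or is flung (over 1.5 rad/s) (velocity of joint cover above 1.5 rad/s or velocity of joint cover below -1.5 rad/s).
It fails at once if the cover goes over onto its back stop (past 1.68 rad) (value of joint cover above 1.68 rad).
It fails at once if the robot bears on the lamp (over 2 N) (contact force between any of the fingers, the arm and lamp above 2 N).
It fails at once if another thing on the bench is moved by more than 25 mm (distance of any of stay, drop_a, drop_b, drop_c, amber, driver, screw_bin from where it was at the start of the episode above 0.025 m).
It also fails if it takes over 51 s, if anything falls off the work surface, if the arm or the gripper's body presses on something with over 40 N, if the wrist force passes 120 N, or if a joint passes its speed limit or range.

ROBOT

A 6-joint arm with a two-finger parallel gripper is mounted at the origin on the work surface. World frame = base frame: x ahead of the robot, y to its left, z up, the work surface at z = 0. Lengths are in mm, angles in degrees, forces in N, time in s.
With the tool pointing down it reaches from about 325 to 925 mm from the base axis. Payload 3.1 kg.
Tool frame: the origin (TCP) lies on the mounting face of the last link; the fingertips stand 173 mm ahead of it and the grasp point (between the pads) lies 155 mm ahead of it; z points along the fingers, y is the line along which they close (so a half turn about z gives the same grasp; the last joint's range is limited). The gripper opens to 85 mm and grips with 20 to 120 N. Pads are 22 mm wide; open, the fingers measure 114 mm over their backs; the gripper's body (76 mm by 85 mm) begins 54 mm behind the grasp point. The pads swing forward as they close: fully open they stand 13 mm farther back than shut.
Start: joints at [59.863, 12.427, 92.441, -0, 75.132, -6.429], TCP at [251.291, 572.271, 404.7] pointing down, gripper open.
Joint ranges: [-157.48, 157.48], [-44.54, 120.13], [17.64, 146.25], [-64.5, 244.5], [7.68, 150.69], [-147.95, 147.95]. Speed limits (degrees/s): [159.86, 159.86, 180, 180, 180, 180].

INTERFACE

Orientations are given as [roll, pitch, yaw] about the fixed x, y, z axes, in that order (R = Rz(yaw) Ry(pitch) Rx(roll)).
In Python, from station import ctrl, fingers, cams, models, status gives the robot as it stands. Calls block until the motion is done:
- ctrl.goto(position, orientation): joint-space move of the TCP to a pose.
- ctrl.move_l(position, attitude=None, speed=150): straight line of the TCP; attitude=None keeps the orientation; speed is the mean speed in mm/s.
- ctrl.move_j(angles): joint-space move.
- fingers.grip(opening, squeeze=None): finger opening in mm; squeeze is the grip in N (None keeps the last); returns when the fingers have stopped.
- ctrl.wait(seconds).
- ctrl.solve_ik(position, orientation): joint angles nearest the present ones, or None.
- cams.get_image(name): name is "side" or "top" or "wrist"; returns (picture, depth): 420x560x3 uint8, red, green, blue; 420x560 float32, mm along the optical axis (not along the pixel's ray), 0 where there is no reading.
- cams.get_calibration(name): a dict with "fx", "fy", "cx", "cy" (pixels), "D" ([k1, k2, p1, p2, k3] as OpenCV has them; the pictures are not rectified), "R" (3x3) and "t" (3): a world point X has camera coordinates R X + t; the wrist camera has in their place "mount" (4x4, takes a point from camera to tool coordinates, whose origin is the TCP and whose axes are the flange's). Camera axes: x right, y down, z forward; pixel columns grow to the right and rows downward; lengths in mm; the calibration is good to about 2 mm. A picture is of the moment at which its call begins: read the wrist's pose just before it. get_calibration takes no time and is no camera call.
A pose or a line that the arm cannot do raises ctrl.Unreachable and nothing moves.
- ctrl.sign_off(): hands the job in; it is judged then, once.
Trained networks look in the newest picture that a camera, given by its name, has taken for a name from the list of things; names that differ only in an ending like _2 or _b are one class to them, and where a whole thing is asked for, a point or a joint stands for the part that bears it (a point fixed in the world has none). Each returns a list of dicts, best first, with "score" (0 to 1); they miss things now and then, are a little off and sometimes report something else, mostly with a low value. They report only what shows in the picture. A call takes as long as a camera call.
- models.look_for(camera, label): "point" ([column, row] in pixels, amid what is visible of it).
- models.trace(camera, label): "region" (420x560 bool, what is visible of it) and "point" ([column, row] in pixels, amid what is visible of it).
- models.pinpoint(camera, label): "point" ([column, row] in pixels: a listed point, or the origin of a listed thing).
Readings, each from a call of its own:
- status.get_t(): time.
- status.get_joint_pos(): joint angles.
- status.get_qvel(): joint speeds.
- status.get_effort(): joint torques, N m.
- status.get_tcp_pos(): TCP position.
- status.get_ee_rot(): TCP orientation.
- status.get_wrist_force(): force on the tool from outside, world axes, zero at the start.
- status.get_moment(): the same for the moment, N m.
- status.get_grip_width(): finger opening in mm.
- status.get_grip_force(): force on a finger pad.
Only numpy, scipy, OpenCV 4.12 (cv2) and the standard library are available. Lean on these libraries where they do the work, as an engineer would, in place of code of your own. Each camera call takes 0.05 s, during which the arm holds its last target. There are 200 camera calls.

## Working session

There is one attempt and no reset: what is moved stays moved. The work goes in short steps, each a Python script; the robot and the scene stay as the last script left them, time stands still between calls to the robot, and variables do not carry over. Pictures are saved under pics/ and viewed, at most 10 in all, crops included, and the job is handed in when it is done.

```bash
mkdir -p pics; cat > h.py <<'E'
import numpy as np, cv2
from station import ctrl, fingers, cams, models, status
def ray(cam,px):
    c=cams.get_calibration(cam); K=np.array([[c['fx'],0,c['cx']],[0,c['fy'],c['cy']],[0,0,1.]])
    u=cv2.undistortPoints(np.array([[px]],float),K,np.array(c['D'],float))[0,0]
    return np.array([u[0],u[1],1.]),c
def world_depth(cam,px,d):
    r,c=ray(cam,px); return np.array(c['R']).T@(r*d-np.array(c['t']))
def world_z(cam,px,z):
    r,c=ray(cam,px); R=np.array(c['R']);o=-R.T@np.array(c['t']); v=R.T@r
    return o+v*(z-o[2])/v[2]
E
python3 - <<'E'
from h import *
for cam in ("top","side"):
    im,d=cams.get_image(cam); cv2.imwrite(f"pics/{cam}0.png",im[:,:,::-1]); np.save(f"pics/{cam}0d.npy",d)
    for l in ("grip","hinge","cover_mid","lamp","balance","uv_box","amber"):
        for q in models.pinpoint(cam,l)[:2]:
            p=q["point"]; dd=d[int(round(p[1])),int(round(p[0]))]
            print(cam,l,round(q["score"],2),np.round(p,1),np.round(world_depth(cam,p,dd),1) if dd else None)
print(status.get_t(),status.get_tcp_pos(),status.get_ee_rot())
E
```

```text
top grip 0.54 [242.9 235.4] [478.9  88.6 129.4]
top hinge 0.7 [265.3 157.7] [709.8  31.9 110.6]
top hinge 0.29 [259.7 180.9] [629.9  44.8 152.8]
top cover_mid 0.71 [258.7 191.1] [602.   47.1 146.6]
top lamp 0.92 [260.5 181.3] [628.8  42.5 152.6]
top balance 0.61 [256.2 192.9] [604.2  55.6 111.1]
top uv_box 0.9 [259.9 199.8] [584.2  44.5 111.1]
top amber 0.62 [292.8 266. ] [399.2 -52.9  81.5]
side grip 0.62 [242.  184.9] [486.3  82.6 129.7]
side hinge 0.95 [323.7 201.3] [754.5 169.4  -1.5]
side cover_mid 0.58 [287.6 196.8] [614.2  10.8 134.2]
side lamp 0.81 [295.  196.5] [634.2   4.8 138.9]
side balance 0.7 [283.7 188.4] [603.1  18.8 157.5]
side uv_box 0.69 [284.8 226.2] [600.6 -71.   95.3]
side amber 0.69 [212.5 253.1] [399.5 -74.6   7.5]
0.8 [251.28485192 572.27734411 404.73634475] [1.79997935e+02 4.18397688e-04 1.56292504e+02]
```

View pics/top0.png

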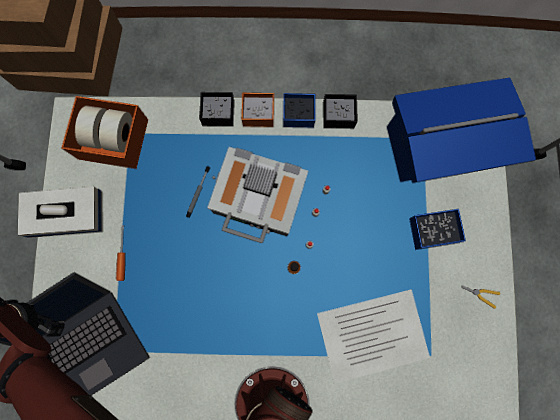

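View pics/side0.png

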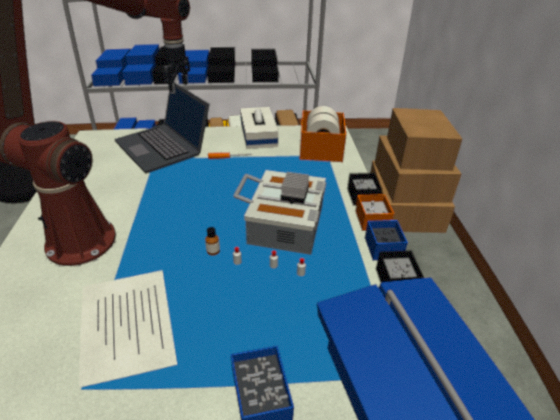

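```bash
python3 - <<'E'
from h import *
# fit cover plate with depth: points at z 105..120 from the top; bar at z>115 in front
d=np.load("pics/top0d.npy"); v,u=np.nonzero(d>0)
c=cams.get_calibration("top");K=np.array([[c['fx'],0,c['cx']],[0,c['fy'],c['cy']],[0,0,1.]])
n=cv2.undistortPoints(np.c_[u,v].astype(float)[:,None],K,np.array(c['D'],float))[:,0]
P=(np.c_[n,np.ones(len(n))]*d[v,u][:,None]-np.array(c['t']))@np.array(c['R'])
np.save("pics/P.npy",P)
near=(abs(P[:,0]-600)<170)&(abs(P[:,1]-60)<170)
pl=P[near&(P[:,2]>98)&(P[:,2]<125)]
print(len(pl),cv2.minAreaRect(pl[:,:2].astype(np.float32)))
lm=P[near&(P[:,2]>140)&(P[:,2]<185)]
print(len(lm),cv2.minAreaRect(lm[:,:2].astype(np.float32)),lm[:,2].max(), np.median(pl[:,2]))
E
```

```text
4876 ((598.0040893554688, 65.29533386230469), (256.4986267089844, 248.01138305664062), 73.55290985107422)
642 ((635.8829956054688, 45.34194564819336), (73.78410339355469, 69.83169555664062), 72.66228485107422) 175.1872394680677 112.02547735912873
```

The top view shows the box at about (258,190), yawed about -16°, with the bar from (223,230) to (264,240), the lamp at (261,180) and the amber bottle at (293,267). The side view agrees: handle at (242,187), amber at (212,242) to the right of it. Next I refine the fit.

```bash
python3 - <<'E'
from h import *
from scipy.ndimage import label
P=np.load("pics/P.npy")
near=(abs(P[:,0]-600)<190)&(abs(P[:,1]-60)<190)
for yd in (-15,-16,-17,-18):
    a=np.radians(yd);X=P[:,0]*np.cos(a)+P[:,1]*np.sin(a);Y=-P[:,0]*np.sin(a)+P[:,1]*np.cos(a)
    m=near&(P[:,2]>98)&(P[:,2]<140)
    hx,ex=np.histogram(X[m],np.arange(400,720,6)); hy,ey=np.histogram(Y[m],np.arange(80,400,6))
    if yd==-16: print([(int(e),int(n)) for e,n in zip(ex,hx)]); print([(int(e),int(n)) for e,n in zip(ey,hy)])
    x0=np.average(X[m]);
    pm=m&(X>x0-100)
    # plate: compactness by 1/99 percentile extents
    k=m&(X>x0-85)
    print(yd,np.percentile(Y[k],[.5,99.5]),np.percentile(X[k],[.5,99.5]))
m=near&(P[:,2]>100)&(P[:,2]<140)
a=np.radians(-16.5);X=P[:,0]*np.cos(a)+P[:,1]*np.sin(a)
e=np.percentile(X[m],99.5)
b=m&(X<e-192-25)
q=P[b];print(len(q),cv2.minAreaRect(q[:,:2].astype(np.float32)),np.median(q[:,2]))
b=m&(X<e-192-38); q=P[b];print(len(q),q.mean(0),cv2.fitLine(q[:,:2].astype(np.float32),cv2.DIST_HUBER,0,.01,.01).ravel())
E
```

```text
-15 [ 89.82731218 331.16923864] [486.92780533 681.70830092]
[(400, 0), (406, 0), (412, 0), (418, 0), (424, 0), (430, 56), (436, 94), (442, 45), (448, 17), (454, 15), (460, 16), (466, 18), (472, 18), (478, 70), (484, 185), (490, 179), (496, 175), (502, 175), (508, 176), (514, 176), (520, 175), (526, 174), (532, 175), (538, 167), (544, 180), (550, 165), (556, 173), (562, 205), (568, 124), (574, 130), (580, 115), (586, 118), (592, 130), (598, 111), (604, 102), (610, 113), (616, 117), (622, 112), (628, 113), (634, 114), (640, 127), (646, 164), (652, 172), (658, 163), (664, 158), (670, 140), (676, 41), (682, 0), (688, 0), (694, 0), (700, 0), (706, 0), (712, 0)]
[(80, 0), (86, 0), (92, 0), (98, 114), (104, 138), (110, 137), (116, 140), (122, 139), (128, 142), (134, 140), (140, 139), (146, 144), (152, 137), (158, 167), (164, 180), (170, 153), (176, 157), (182, 112), (188, 96), (194, 89), (200, 98), (206, 101), (212, 95), (218, 94), (224, 99), (230, 94), (236, 98), (242, 107), (248, 94), (254, 80), (260, 123), (266, 167), (272, 172), (278, 142), (284, 145), (290, 136), (296, 136), (302, 135), (308, 139), (314, 135), (320, 133), (326, 133), (332, 133), (338, 71), (344, 0), (350, 9), (356, 0), (362, 0), (368, 0), (374, 0), (380, 0), (386, 0), (392, 0)]
-16 [100.09010588 340.60405909] [482.80870085 677.40281193]
-17 [110.18502788 350.47638384] [479.31122389 673.5677443 ]
-18 [119.78261069 361.46771693] [475.02551927 669.56976377]
229 ((489.3985290527344, 88.0478515625), (120.92208862304688, 27.31928062438965), 73.27642822265625) 128.70981847582902
193 [482.15103327  90.22691959 129.14850468] [2.8410140e-01 9.5879424e-01 4.8197128e+02 9.0147186e+01]
```

```bash
cat >> h.py <<'E'
YAW=73.5; RPY=[180,0,YAW]
E
python3 - <<'E'
from h import *
from scipy.spatial.transform import Rotation as Ro
print(ctrl.solve_ik([482,90.5,390],RPY), ctrl.solve_ik([653,40,491],RPY))
ctrl.goto([482,90.5,404],RPY)
fingers.grip(45,25)
p=np.array(status.get_tcp_pos());e=status.get_ee_rot()
im,d=cams.get_image("wrist"); cv2.imwrite("pics/w0.png",im[:,:,::-1])
c=cams.get_calibration("wrist");M=np.array(c['mount']);K=np.array([[c['fx'],0,c['cx']],[0,c['fy'],c['cy']],[0,0,1.]])
R=Ro.from_euler('xyz',e,degrees=True).as_matrix()
v,u=np.nonzero(d>0)
n=cv2.undistortPoints(np.c_[u,v].astype(float)[:,None],K,np.array(c['D'],float))[:,0]
C=np.c_[n,np.ones(len(n))]*d[v,u][:,None]
W=(C@M[:3,:3].T+M[:3,3])@R.T+p
m=(W[:,2]>115)&(W[:,2]<140)&(abs(W[:,0]-482)<50)&(abs(W[:,1]-90)<80)
a=np.radians(-16.5);X=W[:,0]*np.cos(a)+W[:,1]*np.sin(a)
m2=m&(X<448)
q=W[m2]; print(len(q), cv2.minAreaRect(q[:,:2].astype(np.float32)), np.percentile(q[:,2],[5,50,95,99]))
for l in ("grip","cover_mid","lamp"):
    for k in models.pinpoint("wrist",l)[:1]:
        i=np.argmin((u-k['point'][0])**2+(v-k['point'][1])**2); print(l,k['score'],k['point'],W[i])
print(status.get_t(),p,e,status.get_grip_width())
E
```

```text
[ 2.42792299e+00 -3.49637914e+00  1.11073645e+02 -2.54444375e-14
  7.24227337e+01  1.89279230e+01] [-2.63691873e+00  1.28891838e+01  8.26919457e+01 -2.54444375e-14
  8.44188705e+01  1.38630813e+01]
2857 ((484.7188720703125, 89.66496276855469), (120.71085357666016, 17.391353607177734), 73.50659942626953) [124.69958715 128.30183663 130.01367152 130.5177302 ]
grip 0.63 [278.9, 205.5] [481.53528119  91.67818753 129.42314691]
cover_mid 0.59 [462.6, 201.3] [606.02366004  60.08748392 136.92440328]
lamp 0.96 [494.6, 202.6] [613.59652113  64.79524191 164.06707375]
3.4083 [481.9898306   90.66330807 403.96914028] [-1.79995707e+02  1.53016273e-03  7.35196939e+01] 44.83964398716458
```

View pics/w0.png

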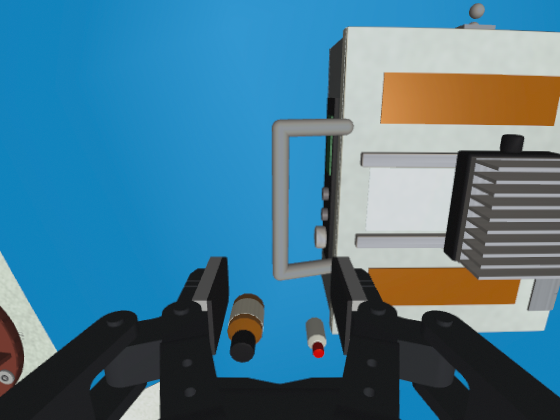

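The bar is at column 281, midway between the open pads (217 and 340), and clear of the amber bottle. I go down, grip it and begin the arc, watching the force.

```bash
cat >> h.py <<'E'
B0=np.array([482.1,90.4,124.]); A=np.radians(-16.5); U=np.array([np.cos(A),np.sin(A),0]); H=B0+237*U-np.array([0,0,18.])
def tcp(th):
    f=np.radians(th)+np.arctan2(18,237); r=np.hypot(237,18)
    return H-U*r*np.cos(f)+np.array([0,0,r*np.sin(f)+155])
def rep(th):
    F=np.array(status.get_wrist_force()); print(th,'t',round(status.get_t(),2),'F(u,lat,z)',np.round([F@U,F@np.array([-U[1],U[0],0]),F[2]],2),'w',round(status.get_grip_width(),1),'gf',np.round(status.get_grip_force(),1))
def arc(a,b,n,speed=40):
    for th in np.linspace(a,b,n+1)[1:]:
        ctrl.move_l(list(tcp(th)),speed=speed); rep(round(th,1))
E
python3 - <<'E'
from h import *
from scipy.spatial.transform import Rotation as Ro
p=np.array(status.get_tcp_pos());R=Ro.from_euler('xyz',status.get_ee_rot(),degrees=True).as_matrix()
P=np.load("pics/P.npy")
im,d=cams.get_image("wrist");c=cams.get_calibration("wrist");M=np.array(c['mount']);K=np.array([[c['fx'],0,c['cx']],[0,c['fy'],c['cy']],[0,0,1.]])
v,u=np.nonzero(d>0);n=cv2.undistortPoints(np.c_[u,v].astype(float)[:,None],K,np.array(c['D'],float))[:,0]
W=((np.c_[n,np.ones(len(n))]*d[v,u][:,None])@M[:3,:3].T+M[:3,3])@R.T+p
for nm,Q in(("wrist",W),("top",P)):
    k=(Q-H)@U; m=(Q[:,2]>160)&(Q[:,2]<180)&(abs(Q[:,0]-620)<110)&(abs(Q[:,1]-50)<90)
    print(nm,"lamp top dist from hinge",np.percentile(-k[m],[.5,5,50,95,99.5]),m.sum())
rep('pre')
ctrl.move_l(list(tcp(0)),speed=100); rep('down')
fingers.grip(5,25); rep('closed')
arc(0,4,2,15)
E
```

```text
wrist lamp top dist from hinge [ 51.84023335  59.46222565  85.65699    107.97663755 109.02215007] 6077
top lamp top dist from hinge [ 41.72843876  45.20750616  75.86094328 105.93793807 108.44883663] 271
pre t 3.46 F(u,lat,z) [0.92 0.58 1.08] w 45.1 gf 0.0
down t 4.86 F(u,lat,z) [-0.96  0.14 -0.33] w 44.9 gf 0.0
closed t 5.25 F(u,lat,z) [-0.97  0.4   3.02] w 11.0 gf 24.4
2.0 t 5.95 F(u,lat,z) [ 3.2   1.59 -3.45] w 11.2 gf 24.3
4.0 t 6.65 F(u,lat,z) [ 4.62  0.92 -4.16] w 10.6 gf 24.3
```

Gripped, with about 4 N of load on the handle. The lamp is about 75 mm from the hinge, so the balance should be near 71°. I continue the arc.

```bash
python3 - <<'E'
from h import *
arc(4,60,14,40)
for cam in("side","top"):
    im,d=cams.get_image(cam);cv2.imwrite(f"pics/{cam}1.png",im[:,:,::-1])
E
```

```text
8.0 t 7.22 F(u,lat,z) [ 4.42  1.93 -3.81] w 11.2 gf 24.4
12.0 t 7.78 F(u,lat,z) [ 3.96  1.8  -4.24] w 10.8 gf 24.3
16.0 t 8.35 F(u,lat,z) [ 1.65  2.34 -4.7 ] w 11.0 gf 24.3
20.0 t 8.92 F(u,lat,z) [-1.18  1.68 -2.82] w 10.7 gf 24.4
24.0 t 9.48 F(u,lat,z) [-5.34  2.75 -0.47] w 11.0 gf 24.5
28.0 t 10.05 F(u,lat,z) [-6.36  3.01  0.81] w 10.8 gf 24.4
32.0 t 10.62 F(u,lat,z) [-7.91  2.07  2.08] w 11.0 gf 24.4
36.0 t 11.18 F(u,lat,z) [-7.66  2.4   3.96] w 10.7 gf 24.4
40.0 t 11.75 F(u,lat,z) [-8.74  1.22  5.28] w 10.5 gf 24.4
44.0 t 12.32 F(u,lat,z) [-8.67  1.12  8.2 ] w 10.8 gf 24.4
48.0 t 12.88 F(u,lat,z) [-9.91  1.37  9.61] w 11.0 gf 24.4
52.0 t 13.45 F(u,lat,z) [-7.87 -0.21  7.96] w 10.9 gf 25.2
56.0 t 14.02 F(u,lat,z) [-5.79  1.69  7.92] w 10.6 gf 25.4
60.0 t 14.58 F(u,lat,z) [-3.97  1.04  5.9 ] w 10.9 gf 25.6
```

View pics/side1.png

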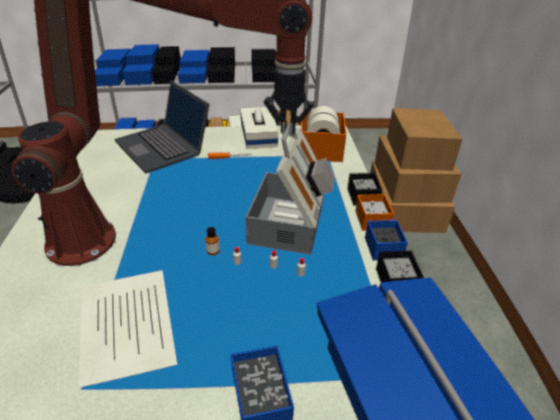

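The side view shows the cover about 60° open, the handle held at (288,125) and the lamp behind the plate at (320,175), clear of the gripper. Nothing else has moved.

```bash
python3 - <<'E'
from h import *
arc(60,71,4,25)
ctrl.wait(1); rep('hold')
S={}
for cam in("side","top"):
    im,d=cams.get_image(cam);cv2.imwrite(f"pics/{cam}2.png",im[:,:,::-1])
    for l in("balance","lamp","cover_mid","grip","hinge"):
        for k in models.pinpoint(cam,l)[:1]:
            r,c=ray(cam,k['point']);R=np.array(c['R']);o=-R.T@np.array(c['t']);S[cam,l]=(o,R.T@r);print(cam,l,round(k['score'],2),np.round(k['point'],1))
    if cam=="side" or 1:
        v,u=np.nonzero(d>0);c=cams.get_calibration(cam);K=np.array([[c['fx'],0,c['cx']],[0,c['fy'],c['cy']],[0,0,1.]])
        n=cv2.undistortPoints(np.c_[u,v].astype(float)[:,None],K,np.array(c['D'],float))[:,0]
        W=(np.c_[n,np.ones(len(n))]*d[v,u][:,None]-np.array(c['t']))@np.array(c['R'])
        np.save(f"pics/{cam}2W.npy",W)
for l in("balance","lamp","cover_mid","grip"):
    if ("side",l) in S and ("top",l) in S:
        (o1,v1),(o2,v2)=S["side",l],S["top",l]
        st=np.linalg.lstsq(np.c_[v1,-v2],o2-o1,rcond=None)[0]
        a,b=o1+v1*st[0],o2+v2*st[1];X=(a+b)/2-H;print(l,'gap',np.linalg.norm(a-b).round(1),'rel hinge u,lat,z',np.round([X@U,X@[-U[1],U[0],0],X[2]],1))
# cover plane from side view: slope in (u,z)
for cam in("side","top"):
    W=np.load(f"pics/{cam}2W.npy")-H; k=W@U; la=W@np.array([-U[1],U[0],0])
    m=(W[:,2]>25)&(W[:,2]<180)&(abs(la)<118)&(abs(k)<110)
    q=np.c_[k,W[:,2]][m]; print(cam,m.sum())
    # RANSAC line
    rng=np.random.default_rng(0);best=0
    for _ in range(500):
        if len(q)<50:break
        a,b=q[rng.integers(len(q),size=2)];t=b-a;L=np.hypot(*t)
        if L<60:continue
        dd=abs((q-a)@[-t[1]/L,t[0]/L])<2
        if dd.sum()>best:best=dd.sum();bi=dd
    if best:
        vx,vy,x0,y0=cv2.fitLine(q[bi].astype(np.float32),cv2.DIST_HUBER,0,.01,.01).ravel();print('plane deg',np.degrees(np.arctan2(vy,-vx)),'u at z=0',x0-y0*vx/vy,best)
E
```

```text
62.8 t 15.29 F(u,lat,z) [-4.05  1.83  6.06] w 10.9 gf 25.7
65.5 t 15.9 F(u,lat,z) [-3.02  0.56  6.39] w 10.6 gf 25.8
68.2 t 16.51 F(u,lat,z) [-3.77  2.23  7.29] w 11.0 gf 25.9
71.0 t 17.12 F(u,lat,z) [-2.67  1.39  5.87] w 11.0 gf 26.1
hold t 18.12 F(u,lat,z) [-2.39  1.33  5.96] w 10.6 gf 26.1
side balance 0.7 [322.4 170.5]
side lamp 0.58 [316.  178.6]
side cover_mid 0.69 [313.9 170.4]
side grip 0.59 [303.4 125.8]
side hinge 0.83 [322.5 200.4]
top lamp 0.3 [265.9 157.6]
top cover_mid 0.79 [263.5 157.7]
top grip 0.54 [256.3 155.1]
top hinge 0.65 [265.1 158.2]
lamp gap 4.1 rel hinge u,lat,z [-18.5  -0.1  75.2]
cover_mid gap 4.5 rel hinge u,lat,z [-26.9   3.5  98.5]
grip gap 1.1 rel hinge u,lat,z [-62.6   6.6 227.6]
side 1854
plane deg -109.13473 u at z=0 6.7964134 823
top 319
plane deg -108.85543 u at z=0 6.1378136 148
```

View pics/side2.png

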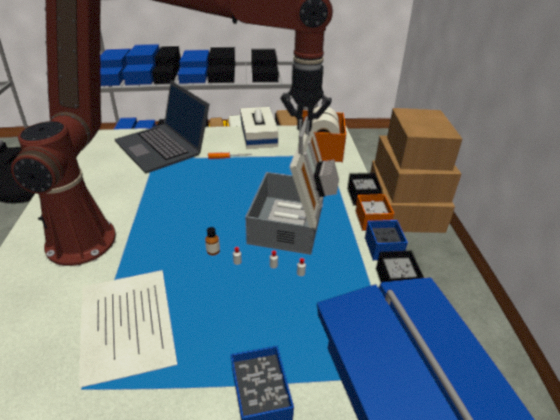

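The side view shows the cover steep, with the handle held at (303,126) and all the other things in place. The depth fits from both cameras give 71° against a target of about 71.2°, and the tangential handle force is about 0.8 N, near neutral.

```bash
python3 - <<'E'
from h import *
rep('final'); print(ctrl.sign_off())
E
```

```text
final t 18.72 F(u,lat,z) [-2.    1.98  5.4 ] w 11.0 gf 26.1
the job is handed in; nothing more can be done
None
```

The cover is raised to about 71°, its estimated balance point (about 71.2°), and held still there with the handle gripped at about 26 N; the job was handed in at about 19 s, and the hand-in call gave no verdict.

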